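# Lift the hot lid off the fruit pot with the lid lifter

### The arm

A 7-joint arm with a two-finger parallel gripper is mounted at the origin on the work surface. World frame = base frame: x ahead of the robot, y to its left, z up, the work surface at z = 0. Lengths are in m, angles in rad, forces in N, time in s.
With the tool pointing down it reaches from about 0.4 to 0.85 m from the base axis. Payload 4.5 kg.
Tool frame: the origin (TCP) lies midway between the tips of the shut fingers; the grasp point (between the pads) lies 19 mm behind it; z points along the fingers, y is the line along which they close (so a half turn about z gives the same grasp; the last joint's range is limited). The gripper opens to 88 mm and grips with 3 to 60 N. Pads are 18 mm wide; open, the fingers measure 123 mm over their backs; the gripper's body (75 mm by 187 mm) begins 45 mm behind the grasp point.
Start: joints at [-1.197, 0.689, -0.195, 1.565, 0.157, 0.902, -0.215], TCP at [0.208, 0.589, 0.239] pointing down, gripper open.
Joint ranges: [-3.01, 3.01], [-0.46, 2.08], [-1.47, 1.51], [0.13, 2.56], [-1, 4.14], [0.04, 2.09], [-2.66, 2.66]. Speed limits (rad/s): [2.57, 2.57, 3.14, 3.14, 3.14, 3.14, 3.14].

### API

Orientations are given as [roll, pitch, yaw] about the fixed x, y, z axes, in that order (R = Rz(yaw) Ry(pitch) Rx(roll)).
In Python, from bench import monitor, imaging, close_job gives the robot as it stands.
- The arm moves only by the shell command python3 -m inch 'ROWS'. ROWS is JSON, a list that holds one entry, the list of rows, each a list of 7 numbers: the shift along the tool's x, y, z in cm, then the turn, a rotation vector about the tool's x, y, z in degrees, then the closure in counts, from 0 (fully open) to 255 (shut). In form: [[[tx, ty, tz, rx, ry, rz, fingers], ...]]. A call has 1 to 20 rows; each row shifts and turns the commanded pose from where the row before left it, along the tool's axes as they then stand; what a row does not reach is not made up. A row lasts 1/8 s, in which the tool goes at most 62.5 mm and 10.7 degrees, less where a joint would pass 70% of its speed; a pose out of reach is approached as far as the arm can. A call is refused whole if a number of a shift passes 6.25 or a number of a turn 10.7, either way. A call with a gripper value outside its range is refused whole. The fingers move at their own pace and stop on an object; the grip force is fixed at half the most. Time passes only in rows, so rows that do not move let the fingers close. It gives the time, the measured TCP pose, the force, the opening and the grip force at its end, in the units of the state.
- monitor.state(): the state, without advancing time (a new reading comes with each control period).
- imaging.capture(name): name is "side" or "top" or "wrist"; returns the picture (400x640x3 uint8, red, green, blue); there is no depth.
- imaging.get_calibration(name): a dict with "fovy" (degrees; the focal length in pixels is half the picture's height over the tangent of half this angle, whatever the lens; pixels are square), "cx", "cy" (the principal point, pixels), "k1" (the pictures are not rectified: a ray, as slopes to the right and down, at radius r is drawn at 1 + k1 r^2 times it, then the intrinsics apply), "R" (3x3) and "t" (3): a world point X has camera coordinates R X + t; the wrist camera has in their place "T_tool_cam" (4x4, takes a point from camera to tool coordinates, whose origin is the TCP and whose axes are the flange's). Camera axes: x right, y down, z forward; pixel columns grow to the right and rows downward; lengths in m; the calibration is good to about 2 mm. A picture is of the moment at which its call begins: read the wrist's pose just before it. get_calibration takes no time and is no camera call.
- close_job(): hands the job in; it is judged then, once.
The state is a dict: "clock": time; "joint_positions": joint angles; "joint_velocities": joint speeds; "joint_torque": joint torques, N m; "eef_pos": TCP position; "tcp_rot": TCP orientation; "wrist_force": force on the tool from outside, world axes, zero at the start; "moment": the same for the moment, N m; "width": finger opening in m; "gripper_force": force on a finger pad.
Only numpy, scipy, OpenCV 4.12 (cv2) and the standard library are available. Lean on these libraries where they do the work, as an engineer would, in place of code of your own. Each camera call takes 0.05 s, during which the arm holds its last target. There are 200 camera calls.

### The job

Take the lid lifter by its wooden grip, hook it under the loop of the larger pot's lid, lift that lid straight off while keeping it level, and lower it, still on the lifter, onto the middle of the empty round cork trivet. Then slide the lifter out of the loop and stand it upright on the bare worktop, clear of the lid. The large pot and its lid are hot, so neither the gripper nor the arm may touch them, and leave the smaller pot's lid where it is.

Things in the scene. Friction and masses are not known exactly. Their poses are not given: they have to be found in the camera images.
- lifter_grip (a point): Centre of the 34 x 26 x 76 mm (x,y,z) wooden grip of the loose standing lid lifter, 112 mm above its foot. Below is a steel C-hook open to its +x: upright at x -38 to -30, upper arm 66 mm above foot underside, tongue (also the foot) x -38 to 34, 40 wide, 6 thick. Ridges on the tongue (tops 16 mm up, x 13 to 21 and -21 to -13) leave a trough under the grip for the bar. 0.28 kg, z up.
- lid_bar (a point): Middle of the top bar of the loop on the hot 166 mm steel lid (0.36 kg) of the larger pot (160 mm, fixed), above the lid's centre. Bar 10 mm thick, along its y; legs 94 mm apart: hook in along x from either side. Bar axis 62 mm above the lid's underside; 39 mm free height between lid top and bar. The lid sits loosely 6 mm deep in the rim; bar at z 132 mm on the pot. z up.
- trivet_top (a point): Centre of the top face of the empty round cork trivet, 190 mm across, 14 mm thick, fixed. With the lid resting on it the bar is 62 mm above this point. z up.
- small_lid_bar (a point): Bystander: middle of the top bar of the loop on the lid (114 mm) of the smaller pot (108 mm, fixed), z 114 mm. Leave it. Other bystanders: a white bowl of fruit and a jam jar beyond the pots, a spoon with a wooden handle off to the left.
Not all that is in view belongs to the job. What is shaped like the part that bears lid_bar but green is not meant.

How it is judged:
On the way, in this order (a step that is already met when the one before it is completed fails the run):
1. the large lid hangs from the lifter, at least 30 mm above its seat on the pot (height (world z) of lid_bar above 0.162 m and contact force between lifter and lid above 1 N and horizontal distance between lifter_grip and lid_bar below 0.045 m), for 0.3 s.
2. the lid has been lowered onto the trivet with the lifter still in its loop (contact force between lid and trivet above 1 N and z of lid_bar in the frame of trivet_top below 0.07 m and horizontal distance between lid_bar and trivet_top below 0.03 m and horizontal distance between lifter_grip and lid_bar below 0.045 m), for 0.1 s.
At the end, for the whole second after the job is handed in: The large lid lies flat (within 7 degrees) and at rest on the cork trivet, its centre within 25 mm of the trivet's centre; the lifter stands upright (within 7 degrees), at rest on the bare worktop, out of the loop, not touching the lid; the smaller lid is within 20 mm of where it was (horizontal distance between lid_bar and trivet_top below 0.025 m and z of lid_bar in the frame of trivet_top between 0.054 and 0.07 m and angle between each of lid_bar, lifter_grip's own z axis and vertical below 0.12 rad and height (world z) of lifter_grip between 0.104 and 0.12 m and horizontal distance between lifter_grip and lid_bar above 0.07 m and contact force between lifter and lid below 0.1 N and linear speed of each of lid, lifter below 0.03 m/s and distance of small_lid_bar from where it was at the start of the episode below 0.02 m).
It fails at once if the gripper or the arm touches the hot lid or the large pot (contact force between any of the fingers, the arm and lid above 0.5 N or contact force between any of the fingers, the arm and pot above 0.5 N).
It fails at once if the lid tips more than 20 degrees from level (angle between lid_bar's own z axis and vertical above 0.35 rad).
It fails at once if the smaller pot's lid is moved more than 20 mm (distance of small_lid_bar from where it was at the start of the episode above 0.02 m).
It also fails if it takes over 61 s, if anything falls off the work surface, if the arm or the gripper's body presses on something with over 40 N, if the wrist force passes 120 N, or if a joint passes its speed limit or range.

## Working session

There is one attempt and no reset: what is moved stays moved. The work goes in short steps, Python scripts to look and compute and a shell command to move; the robot and the scene stay as the last step left them, time stands still between calls to the robot, and variables do not carry over. Pictures are saved under pics/ and viewed, at most 12 in all, crops included, and the job is handed in when it is done.

```bash
mkdir -p pics
cat > h.py <<'E'
import numpy as np, cv2
from bench import monitor, imaging
from scipy.spatial.transform import Rotation as Ro
def cam(n, st=None):
    c=imaging.get_calibration(n); f=200/np.tan(np.radians(c['fovy'])/2)
    if 'R' in c and n!='wrist': R=np.array(c['R']);t=np.array(c['t'])
    else:
        st=st or monitor.state(); T=np.array(c['T_tool_cam']); Rt=Ro.from_euler('xyz',st['tcp_rot']).as_matrix()
        Rc=Rt@T[:3,:3]; p=Rt@T[:3,3]+np.array(st['eef_pos']); R=Rc.T; t=-R@p
    return f,c['cx'],c['cy'],c['k1'],R,t
def ray(C,u,v):
    f,cx,cy,k,R,t=C; d=np.array([(u-cx)/f,(v-cy)/f]); s=d.copy()
    for _ in range(30): s=d/(1+k*(s@s))
    return -R.T@t, R.T@np.array([s[0],s[1],1])
def onz(C,u,v,z):
    o,d=ray(C,u,v); return o+d*(z-o[2])/d[2]
def proj(C,X):
    f,cx,cy,k,R,t=C; q=R@np.array(X)+t; s=q[:2]/q[2]; s=s*(1+k*(s@s)); return f*s+[cx,cy]
def two(a,b):
    (o1,d1),(o2,d2)=a,b; s=np.linalg.lstsq(np.c_[d1,-d2],o2-o1,rcond=None)[0]
    p,q=o1+s[0]*d1,o2+s[1]*d2; return (p+q)/2,np.linalg.norm(p-q)
E
python3 - <<'E'
from h import *
for n in ['top','side']:
    cv2.imwrite(f'pics/{n}0.png',imaging.capture(n)[:,:,::-1])
    C=cam(n); print(n,C[0],C[3],-C[5]@C[4])
print(monitor.state())
E
```

```text
top 363.542371398761 -0.016831105205871392 [ 0.46877727 -0.112096    1.12856406]
side 384.877002797072 -0.07052842819532247 [ 0.13472153 -0.72095837  0.97081089]
{'clock': 0.1, 'joint_positions': array([-1.19721276,  0.6898847 , -0.19453405,  1.56622987,  0.15728089,
        0.90250882, -0.21511124]), 'joint_velocities': array([ 1.68738027e-04, -1.46608350e-03,  2.19515312e-04, -2.37862282e-03,
        1.07005210e-03, -2.47778454e-05,  3.21494359e-04]), 'joint_torque': array([-2.95508908e-03, -5.28500962e+01, -1.27171598e+00, -1.53837723e+01,
       -5.26025647e-02,  1.99631264e-03,  5.19450100e-05]), 'eef_pos': array([0.20814298, 0.58872179, 0.23800291]), 'tcp_rot': array([-3.13995430e+00,  9.87959468e-05,  2.80187191e+00]), 'wrist_force': array([ 0.00430372, -0.4649322 , -0.27532362]), 'moment': array([-0.01149305,  0.00302109, -0.04494806]), 'gripper_force': 0.0, 'width': 0.0882699623076325}
```

View pics/top0.png

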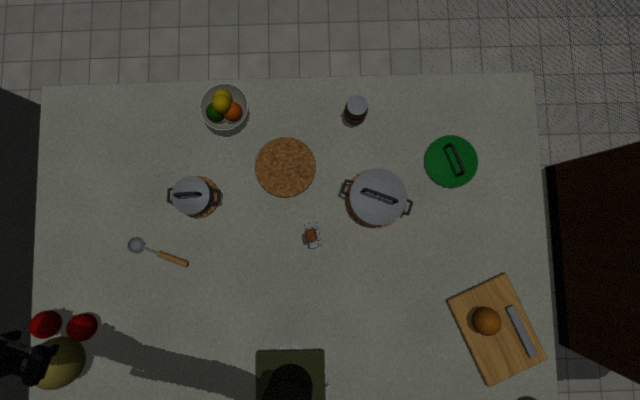

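View pics/side0.png

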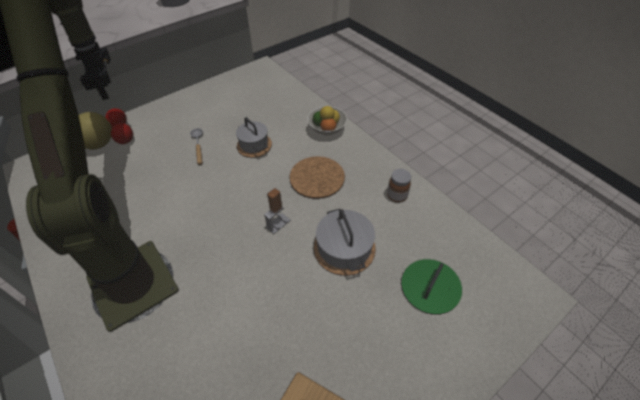

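The larger pot (top 379,197; side 345,235) is the grey one with the larger lid and the loop. The green disc with a bar (top 452,160; side 432,285) is the decoy, and the small pot is at top (190,195). The lifter is at top (312,236), side (274,200). The trivet is at top (286,167), side (317,177). I'll confirm these in one crop.

Run:
```python
from h import *
t=cv2.imread('pics/top0.png');s=cv2.imread('pics/side0.png')
a=cv2.resize(t[155:255,285:425],(800,571),interpolation=3)[:,:]
a=cv2.resize(t[155:255,295:421],(504,400),interpolation=3)
b=cv2.resize(s[180:280,255:380],(500,400),interpolation=3)
im=np.hstack([a,b]);im=cv2.resize(im,(800,319),interpolation=3)
cv2.imwrite('pics/crop.png',np.clip(im*1.6,0,255).astype('uint8'))
# fits
hsv=cv2.cvtColor(t,cv2.COLOR_BGR2HSV);C=cam('top');D=cam('side')
m=cv2.inRange(hsv,(5,80,50),(25,255,255));
def blob(m,x,y):
    n,l,st,c=cv2.connectedComponentsWithStats(m); i=1+np.argmin(np.linalg.norm(c[1:]-[x,y],axis=1)); return c[i],st[i]
c,stt=blob(m,286,167);print('trivet top',c,stt,onz(C,*c,.014))
hs=cv2.cvtColor(s,cv2.COLOR_BGR2HSV);m2=cv2.inRange(hs,(3,80,50),(25,255,255))
c2,st2=blob(m2,317,177);print('trivet side',c2,st2,onz(D,*c2,.014))
g,sg=blob(cv2.inRange(hsv,(3,90,40),(22,255,255)),312,236);g2,sg2=blob(cv2.inRange(hs,(2,80,30),(22,255,255)),274,200)
print('grip',g,sg,g2,sg2,two(ray(C,*g),ray(D,*g2)), onz(C,*g,.15))
for e in [(362,190),(398,201),(379,197)]: print('bar',onz(C,*e,.135))
```

```text
trivet top [284.84652947 166.70352285] [ 255  137   61   60 2867] [0.65519693 0.00465546 0.014     ]
trivet side [316.59093517 176.90017212] [ 290  157   54   41 1743] [0.65351065 0.00136185 0.014     ]
grip [310.39823009 234.89380531] [306 229  10  13 113] [274.31097561 198.73170732] [268 189  13  22 164] (array([ 0.44641548, -0.07459012,  0.12334159]), np.float64(0.0018821096850552067)) [ 0.44620252 -0.07514792  0.15      ]
bar [ 0.56483332 -0.21886393  0.135     ]
bar [ 0.53212192 -0.31620788  0.135     ]
bar [ 0.54440193 -0.26470892  0.135     ]
```

View pics/crop.png

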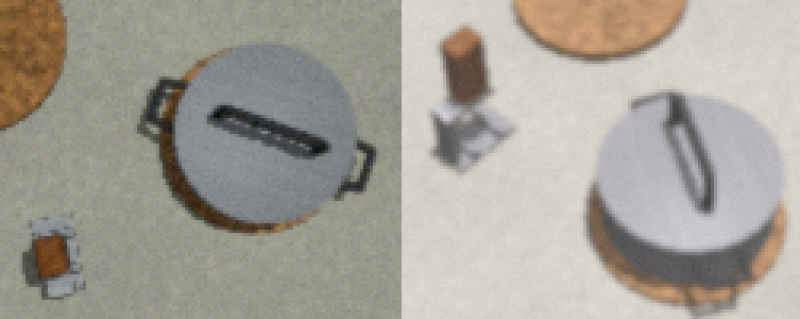

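The crop shows the lifter with its wooden grip and the C-hook, which opens away from the robot (about +x). Beside it is the large grey lid with its black loop, from top (362,190) to (398,201). The green one has no pot and is a different colour, so it is not meant. Next I move above the lifter.

```bash
cat >> h.py <<'E'
def delta(x,y,z,yaw=None):
    st=monitor.state(); R=Ro.from_euler('xyz',st['tcp_rot']).as_matrix()
    d=R.T@(np.array([x,y,z])-st['eef_pos'])*100
    tgt=R if yaw is None else Ro.from_euler('xyz',[np.pi,0,yaw]).as_matrix()
    return d.round(2), np.degrees(Ro.from_matrix(R.T@tgt).as_rotvec()).round(2)
E
python3 -m inch '[[[-3.47,-2.6,-0.8,0,0,0,0],[-3.47,-2.6,-0.8,0,0,0,0],[-3.47,-2.6,-0.8,0,0,0,0],[-3.47,-2.6,-0.8,0,0,0,0],[-3.47,-2.6,-0.8,0,0,0,0],[-3.47,-2.6,-0.8,0,0,0,0],[-3.47,-2.6,-0.8,0,0,0,0],[-3.47,-2.6,-0.8,0,0,0,0],[-1.87,-3.76,0,0,0,0,0],[-1.87,-3.76,0,0,0,0,0],[-1.87,-3.76,0,0,0,0,0],[-1.87,-3.76,0,0,0,0,0],[-1.87,-3.76,0,0,0,0,0],[-1.87,-3.76,0,0,0,0,0],[-1.87,-3.76,0,0,0,0,0],[-1.87,-3.76,0,0,0,0,0],[-1.87,-3.76,0,0,0,0,0]]]'
python3 -m inch '[[[0,0,0,0,0,10.6,0],[0,0,0,0,0,10.6,0],[0,0,0,0,0,10.6,0],[0,0,0,0,0,10.6,0],[0,0,0,0,0,10.6,0],[0,0,0,0,0,10.6,0],[0,0,0,0,0,10.6,0],[0,0,0,0,0,10.6,0],[0,0,0,0,0,10.6,0],[0,0,0,0,0,10.6,0],[0,0,0,0,0,10.6,0],[0,0,0,0,0,10.6,0],[0,0,0,0,0,10.6,0],[0,0,0,0,0,10.6,0],[0,0,0,0,0,0,0]]]'
python3 - <<'E'
from h import *
st=monitor.state();print(st['eef_pos'],st['tcp_rot'],st['joint_positions'],st['clock'])
print(imaging.get_calibration('wrist')['T_tool_cam'])
cv2.imwrite('pics/w1.png',imaging.capture('wrist')[:,:,::-1])
E
```

```text
clock: 2.22
eef_pos: [0.4464, -0.0758, 0.3025]
tcp_rot: [3.142, -0.0, 2.802]
wrist_force: [-0.2, -0.4, 0.8]
width: 0.088
gripper_force: 0.0
clock: 4.1
eef_pos: [0.4464, -0.0743, 0.3024]
tcp_rot: [3.141, 0.001, 0.214]
wrist_force: [-0.5, -1.2, -0.6]
width: 0.0882
gripper_force: 0.0
[ 0.44638667 -0.07427509  0.30243683] [3.14146517e+00 8.54969893e-04 2.13885366e-01] [-0.30259139  0.41758591  0.54084594  1.99515123 -0.29308237  0.8055158
 -0.95121012] 4.1
[[-1.00385561e-03 -9.59980156e-01 -2.80066230e-01  7.19962435e-02]
 [ 9.99999205e-01 -1.17736298e-03  4.51287149e-04  1.31517871e-03]
 [-7.62966320e-04 -2.80065554e-01  9.59980574e-01 -1.45639583e-01]
 [ 0.00000000e+00  0.00000000e+00  0.00000000e+00  1.00000000e+00]]
```

View pics/w1.png

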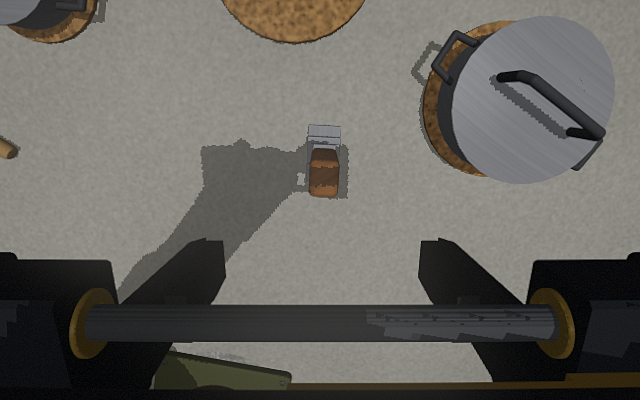

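The wrist view shows the lifter grip (310–340, 148–197) and its tongue tip at rows 124–140, nearly aligned with the tool. The large lid's bar runs from about (520,75) to (600,130).

Run:
```python
from h import *
im=cv2.imread('pics/w1.png');C=cam('wrist')
hsv=cv2.cvtColor(im,cv2.COLOR_BGR2HSV)
m=cv2.inRange(hsv,(3,100,30),(22,255,255));m[:,:290]=0;m[:,360:]=0;m[:140]=0;m[205:]=0
for r in range(144,202,3):
    x=np.where(m[r])[0]; 
    if len(x): print(r,x.min(),x.max(),im[r,x.min()+6:x.max()-6].mean().round(0),end=' | ')
print()
for p in [(310,197),(340,197),(309,165),(339,165)]: print('top',p,onz(C,*p,.15)[:2].round(4))
print('tip',onz(C,308,126,.006)[:2],onz(C,341,124,.006)[:2])
print('arm tip?',onz(C,308,140,.066)[:2],onz(C,341,139,.066)[:2])
v=im.max(2)
d=(v<70).astype('uint8')*255; mm=np.zeros_like(d);mm[60:175,485:612]=255;d&=mm
n,l,st,c=cv2.connectedComponentsWithStats(d);
for i in range(1,n):
    if st[i,4]>60:print(st[i],c[i])
x0,y0,w,h=470,55,150,125
a=cv2.resize(im[55:180,470:620],(600,500),interpolation=2)
b=cv2.resize(im[115:205,300:350],(200,360),interpolation=2); b=np.vstack([b,np.zeros((140,200,3),'uint8')])
cv2.imwrite('pics/crop2.png',np.clip(np.hstack([a,b])*1.5,0,255).astype('uint8'))
```

```text
150 314 334 49.0 | 153 317 328 nan | 156 312 323 nan | 159 315 337 52.0 | 162 311 337 80.0 | 165 310 338 86.0 | 168 310 338 59.0 | 171 310 338 62.0 | 174 310 338 62.0 | 177 310 337 62.0 | 180 310 337 61.0 | 183 310 337 61.0 | 186 310 337 79.0 | 189 310 337 89.0 | 192 310 336 92.0 | 195 313 335 80.0 | 
top (310, 197) [ 0.4292 -0.0691]
top (340, 197) [ 0.4348 -0.0948]
top (309, 165) [ 0.4569 -0.0625]
top (339, 165) [ 0.4623 -0.0875]
tip [ 0.47513864 -0.0525303 ] [ 0.48611514 -0.09155888]
arm tip? [ 0.46633939 -0.05656272] [ 0.47490996 -0.09089537]
[ 496   70  110  101 2005] [559.89027431 108.55511222]<stdin>:7: RuntimeWarning: Mean of empty slice.
  ret = ret.dtype.type(ret / rcount)
```

View pics/crop2.png

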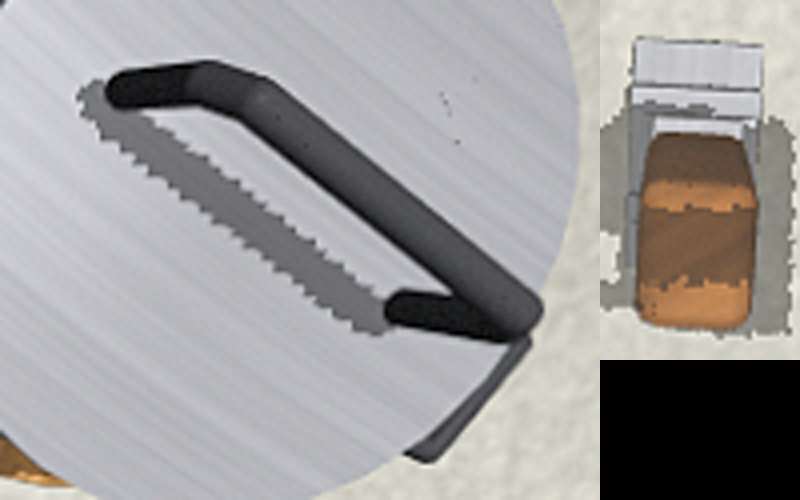

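Run:
```python
from h import *
C=cam('wrist')
def ang(a,b): d=b-a; return np.degrees(np.arctan2(d[1],d[0])).round(1),np.linalg.norm(d).round(4)
P=[onz(C,*p,.15)[:2] for p in [(310,160.5),(338.8,159.5),(337.5,197),(310,196.5)]]
print('grip',np.mean(P,0),ang(P[3],P[0]),ang(P[2],P[1]),ang(P[1],P[0]))
T=[onz(C,*p,.006)[:2] for p in [(308.75,124.5),(340.5,126.3)]];print('tip',np.mean(T,0),ang(T[1],T[0]))
U=[onz(C,*p,.016)[:2] for p in [(308,137),(340,138)]];print('ridge',np.mean(U,0),ang(U[1],U[0]))
L=[onz(C,470+x/4,55+y/4,.092)[:2] for x,y in [(118,92),(393,308)]];print('legs',np.mean(L,0),ang(L[1],L[0]))
B=[onz(C,470+x/4,55+y/4,.132)[:2] for x,y in [(205,85),(518,315)]];print('bar',np.mean(B,0),ang(B[1],B[0]))
s=cam('side'); print('side proj of bar centre',proj(s,[*np.mean(L,0),.132]),proj(s,[*np.mean(B,0),.132]))
g=np.mean(P,0)
print(delta(*g,.093,None))
```

```text
grip [ 0.44793081 -0.07761556] (np.float64(11.8), np.float64(0.0319)) (np.float64(11.1), np.float64(0.0332)) (np.float64(104.3), np.float64(0.0245))
tip [ 0.48019304 -0.0723264 ] (np.float64(99.1), np.float64(0.039))
ridge [ 0.46676902 -0.07441171] (np.float64(100.5), np.float64(0.0388))
legs [ 0.55040532 -0.26701462] (np.float64(68.7), np.float64(0.0922))
bar [ 0.55177299 -0.26687206] (np.float64(70.7), np.float64(0.0921))
side proj of bar centre [344.90608183 222.03107466] [345.26425451 221.74587985]
(array([ 0.09,  0.36, 20.95]), array([0., 0., 0.]))
```

```bash
python3 -m inch '[[[0.05,0.36,2,0,0,1.5,0],[0,0,5,0,0,0,0],[0,0,5,0,0,0,0],[0,0,5,0,0,0,0],[0,0,3.75,0,0,0,0],[0,0,0,0,0,0,0],[0,0,0,0,0,0,255],[0,0,0,0,0,0,255],[0,0,0,0,0,0,255],[0,0,0,0,0,0,255],[0,0,0,0,0,0,255],[0,0,0,0,0,0,255],[0,0,0,0,0,0,255]]]'
python3 - <<'E'
from h import *
st=monitor.state();print(st['eef_pos'],st['tcp_rot'],st['width'],st['gripper_force'])
E
```

```text
clock: 5.78
eef_pos: [0.4477, -0.0778, 0.0951]
tcp_rot: [-3.141, 0.0, 0.186]
wrist_force: [0.2, 0.8, -0.5]
width: 0.0257
gripper_force: 29.9
[ 0.44772242 -0.07778579  0.09508058] [-3.14131018e+00  2.96659145e-04  1.85693999e-01] 0.02567505505997978 29.949006519746035
```

```bash
python3 -m inch '[[[0,0,-2,0,0,0,255],[0,0,-4.5,0,0,0,255],[0,0,-4.5,0,0,0,255],[0,0,-3,0,0,5,255],[0,0,0,0,0,9,255],[0,0,0,0,0,9,255],[0,0,0,0,0,7.6,255],[0,0,0,0,0,0,255],[0,0,0,0,0,0,255]]]'
python3 - <<'E'
from h import *
c,s=np.cos(np.radians(20)),np.sin(np.radians(20))
print(delta(.551-.11*c,-.267+.11*s,.235,np.radians(-20)),monitor.state()['joint_positions'].round(2))
E
```

```text
clock: 6.9
eef_pos: [0.4476, -0.0778, 0.235]
tcp_rot: [3.142, 0.001, -0.346]
wrist_force: [-0.9, 0.5, -2.6]
width: 0.0256
gripper_force: 29.9
(array([ 5.15, 14.26, -0.  ]), array([0.  , 0.04, 0.16])) [-0.34  0.56  0.66  2.09 -0.56  0.67 -1.22]
```

```bash
python3 -m inch '[[[0.6,1.6,0,0,0,0,255],[1.2,3.4,0,0,0,0,255],[1.2,3.5,0,0,0,0,255],[1.2,3.4,0,0,0,0,255],[0.65,1.8,0,0,0,0,255],[0.3,0.56,0,0,0,0,255],[0,0,0,0,0,0,255],[0,0,0,0,0,0,255]]]'
python3 - <<'E'
from h import *
st=monitor.state();print(st['eef_pos'],st['tcp_rot'],st['joint_positions'].round(2))
im=imaging.capture('wrist')[:,:,::-1];cv2.imwrite('pics/w2.png',im)
C=cam('wrist',st)
for y in (-.047,.047): 
    p=np.array([.551,-.267])+y*np.array([np.sin(np.radians(20)),np.cos(np.radians(20))]); print(proj(C,[*p,.092]))
cv2.imwrite('pics/w2.png',im)
E
```

```text
clock: 7.9
eef_pos: [0.4476, -0.2281, 0.235]
tcp_rot: [-3.141, 0.001, -0.346]
wrist_force: [-0.0, -0.1, -3.4]
width: 0.0259
gripper_force: 29.9
[ 0.44764175 -0.22812675  0.23496268] [-3.14052123e+00  8.97469361e-04 -3.46487999e-01] [ 0.    0.61  0.62  1.96 -0.52  0.74 -0.98]
[384.20300854  41.15749088]
[259.49388714  40.94552371]
```

View pics/w2.png

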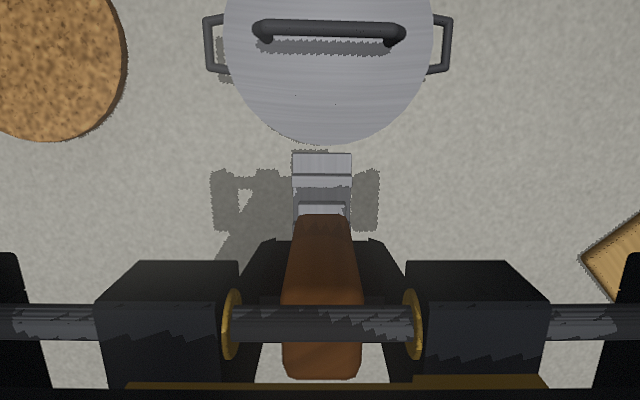

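The wrist view shows the bar from (262,28) to (398,35), about 2–3° off square to the tool, and the tongue tip at (292–352,152).

Run:
```python
from h import *
C=cam('wrist')
B=np.array([onz(C,*p,.134)[:2] for p in [(262,28),(398,35)]]);F=np.array([onz(C,*p,.092)[:2] for p in [(266,40),(388,42)]])
T=np.array([onz(C,*p,.146)[:2] for p in [(292,152.5),(352,153.3)]])
for n,q in [('bar',B),('feet',F),('tip',T)]:
    d=q[0]-q[1]; print(n,q.mean(0),np.degrees(np.arctan2(d[1],d[0]))-90,np.linalg.norm(d))
    print('tool',delta(*q.mean(0),.2)[0])
```

```text
bar [ 0.54945449 -0.2721574 ] -22.611310757206724 0.08718004745714435
tool [11.07  0.68  3.49]
feet [ 0.54975107 -0.27080164] -20.769952492005558 0.09199514012662702
tool [11.05  0.54  3.49]
tip [ 0.47947493 -0.24126085] -20.68058047152138 0.039906064734457125
tool [3.44 0.15 3.5 ]
```

```bash
python3 -m inch '[[[0,0.1,1,0,0,1.5,255],[0,0,2,0,0,0,255],[0,0,1,0,0,0,255],[0,0,0,0,0,0,255],[1,0,0,0,0,0,255],[2,0,0,0,0,0,255],[2,0,0,0,0,0,255],[2,0.1,0,0,0,0,255],[2,0,0,0,0,0,255],[1.5,0,0,0,0,0,255],[0.55,0,0,0,0,0,255],[0,0,0,0,0,0,255],[0,0,0,0,0,0,255]]]'
python3 - <<'E'
from h import *
st=monitor.state();print(st['eef_pos'],st['tcp_rot'],st['wrist_force'],delta(.5496,-.2715,.195))
w=imaging.capture('wrist')[:,:,::-1];s=imaging.capture('side')[:,:,::-1]
a=cv2.resize(s[140:290,260:400],(420,450),interpolation=3)
b=cv2.resize(w[:,170:470],(338,450));cv2.imwrite('pics/in.png',np.clip(np.hstack([a,b])*1.4,0,255).astype('uint8'))
E
```

```text
clock: 9.57
eef_pos: [0.5491, -0.2716, 0.1953]
tcp_rot: [-3.141, 0.001, -0.375]
wrist_force: [-0.4, 0.4, -2.8]
width: 0.0257
gripper_force: 29.9
[ 0.54909007 -0.2716281   0.19525884] [-3.14139308e+00  7.01509630e-04 -3.75060992e-01] [-0.44188118  0.40926253 -2.79620678] (array([ 0.04, -0.03,  0.03]), array([0., 0., 0.]))
```

View pics/in.png

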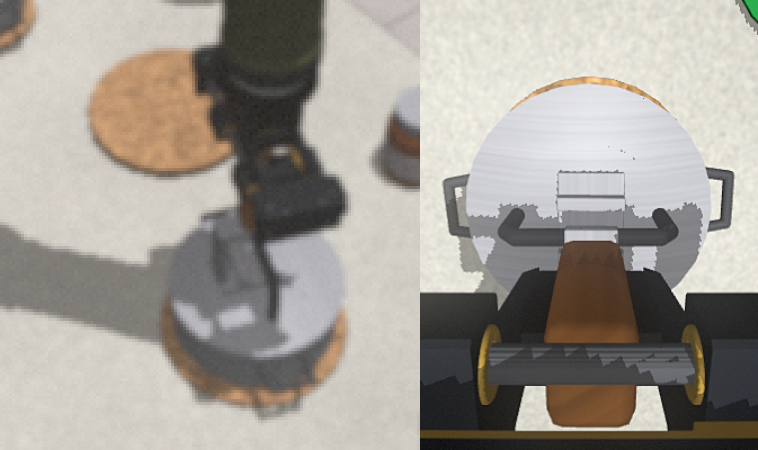

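The tongue is under the bar and centred, with the bar near (590,236) in the crop, and there is no contact force. Now I lift.

```bash
python3 -m inch '[[[0,0,-0.7,0,0,0,255],[0,0,-0.7,0,0,0,255],[0,0,-0.4,0,0,0,255],[0,0,-0.3,0,0,0,255],[0,0,-0.3,0,0,0,255],[0,0,-0.4,0,0,0,255],[0,0,-0.6,0,0,0,255],[0,0,-0.8,0,0,0,255],[0,0,0,0,0,0,255],[0,0,0,0,0,0,255]]]'
python3 -m inch '[[[0,0,-0.8,0,0,0,255],[0,0,-1,0,0,0,255],[0,0,-1.2,0,0,0,255],[0,0,-1.2,0,0,0,255],[0,0,-0.8,0,0,0,255],[0,0,-0.3,0,0,0,255],[0,0,0,0,0,0,255],[0,0,0,0,0,0,255],[0,0,0,0,0,0,255]]]'
python3 - <<'E'
from h import *
st=monitor.state();print(st['joint_positions'].round(2))
w=imaging.capture('wrist')[:,:,::-1];s=imaging.capture('side')[:,:,::-1]
a=cv2.resize(s[120:290,250:400],(397,450),interpolation=3)
b=cv2.resize(w[:,170:470],(338,450));cv2.imwrite('pics/up.png',np.clip(np.hstack([a,b])*1.4,0,255).astype('uint8'))
print(delta(.6545,.003,.265),'at yaw',st['tcp_rot'])
E
```

```text
clock: 10.92
eef_pos: [0.5496, -0.2717, 0.2372]
tcp_rot: [-3.141, 0.0, -0.375]
wrist_force: [0.5, -1.1, -6.5]
width: 0.0256
gripper_force: 29.9
clock: 12.05
eef_pos: [0.5495, -0.2717, 0.2898]
tcp_rot: [-3.141, 0.001, -0.375]
wrist_force: [-0.4, 0.4, -6.8]
width: 0.0259
gripper_force: 29.9
[ 0.03  0.7   0.67  1.56 -0.48  1.05 -1.11]
(array([ -0.29, -29.41,   2.49]), array([0., 0., 0.])) at yaw [-3.14148352e+00  8.29720170e-04 -3.74724296e-01]
```

View pics/up.png

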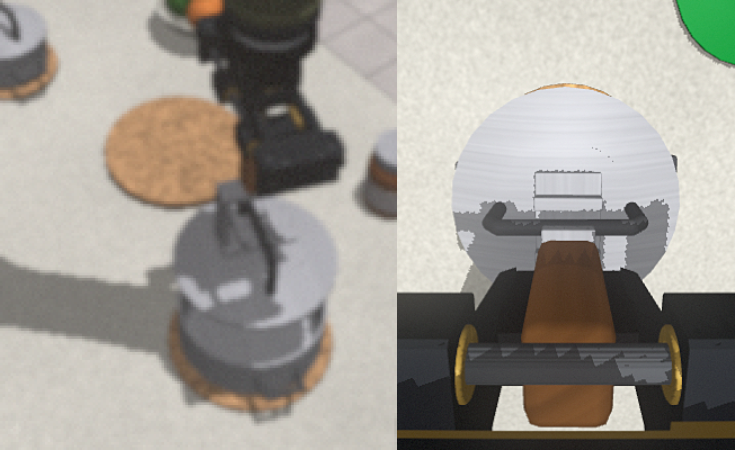

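The lid hangs level on the lifter, clear of the pot, with about 3.9 N of added load. Next I carry it over the trivet.

```bash
python3 - <<'E'
from h import *
C=cam('wrist');print('bar in tool',delta(*onz(C,320.5,200,.208))[0])
E
python3 -m inch '[[[0,-0.4,0,0,0,0,255],[0,-0.9,0,0,0,0,255],[0,-1.5,0,0,0,0,255],[0,-2.1,0,0,0,0,255],[0,-2.5,0,0,0,0,255],[0,-2.6,0,0,0,0,255],[0,-2.6,0,0,0,0,255],[0,-2.6,0,0,0,0,255],[0,-2.6,0,0,0,0,255],[0,-2.6,0,0,0,0,255],[0,-2.5,0,0,0,0,255],[0,-2.2,0,0,0,0,255],[0,-1.8,0,0,0,0,255],[0,-1.3,0,0,0,0,255],[0,-0.8,0,0,0,0,255],[0,-0.4,0,0,0,0,255],[0,0,0,0,0,0,255],[0,0,0,0,0,0,255],[0,0,0,0,0,0,255]]]'
python3 - <<'E'
from h import *
st=monitor.state();print(st['joint_positions'].round(2),delta(.6545,.003,.165))
im=imaging.capture('top')[:,:,::-1];cv2.imwrite('pics/t2.png',im)
cv2.imwrite('pics/w3.png',imaging.capture('wrist')[:,:,::-1])
E
```

```text
bar in tool [0.39 0.05 8.19]
clock: 14.52
eef_pos: [0.6571, 0.0011, 0.2903]
tcp_rot: [3.141, -0.0, -0.376]
wrist_force: [0.5, -0.1, -6.8]
width: 0.0258
gripper_force: 29.9
[-0.41  0.78  0.71  1.42 -0.53  1.14 -1.57] (array([-0.31, -0.08, 12.53]), array([0., 0., 0.]))
```

View pics/w3.png

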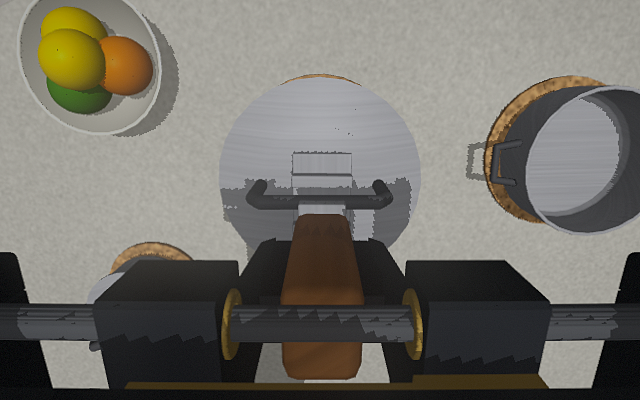

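```bash
python3 - <<'E'
from h import *
C=cam('wrist');e=onz(C,320,73,.014);h=np.array([np.cos(-.376),np.sin(-.376)]);print(e, 'centre est',e[:2]-.095*h)
E
python3 -m inch '[[[-0.1,0,0.6,0,0,0,255],[-0.2,0,1.4,0,0,0,255],[-0.2,0,2,0,0,0,255],[-0.2,-0.1,2.2,0,0,0,255],[0,0,2.2,0,0,0,255],[0,0,1.6,0,0,0,255],[0,0,0.9,0,0,0,255],[0,0,0.6,0,0,0,255],[0,0,0.4,0,0,0,255],[0,0,0.4,0,0,0,255],[0,0,0.3,0,0,0,255],[0,0,0,0,0,0,255]]]'
```

```text
[ 0.74527489 -0.03296408  0.014     ] centre est [0.65691151 0.00192019]
clock: 16.12
eef_pos: [0.651, 0.0053, 0.1641]
tcp_rot: [-3.142, 0.0, -0.375]
wrist_force: [0.0, 1.0, -7.0]
width: 0.026
gripper_force: 29.9
```

```bash
python3 -m inch '[[[0,0,0.2,0,0,0,255],[0,0,0.2,0,0,0,255],[0,0,0.2,0,0,0,255],[0,0,0.2,0,0,0,255],[0,0,0,0,0,0,255],[0,0,0,0,0,0,255],[0,0,0,0,0,0,255]]]'
python3 -m inch '[[[0,0,0.4,0,0,0,255],[0,0,0.5,0,0,0,255],[0,0,0.5,0,0,0,255],[0,0,0.3,0,0,0,255],[0,0,0,0,0,0,255],[0,0,0,0,0,0,255]]]'
python3 - <<'E'
from h import *
w=imaging.capture('wrist')[:,:,::-1];s=imaging.capture('side')[:,:,::-1]
a=cv2.resize(s[90:250,230:390],(450,450),interpolation=3)
b=cv2.resize(w[:,170:470],(338,450));cv2.imwrite('pics/dn.png',np.clip(np.hstack([a,b])*1.4,0,255).astype('uint8'))
E
```

```text
clock: 17.0
eef_pos: [0.6512, 0.0053, 0.1564]
tcp_rot: [-3.141, -0.0, -0.375]
wrist_force: [-0.2, 0.1, -3.7]
width: 0.0261
gripper_force: 29.9
clock: 17.75
eef_pos: [0.6513, 0.0052, 0.1393]
tcp_rot: [-3.141, -0.0, -0.375]
wrist_force: [-0.7, 0.1, -2.3]
width: 0.0261
gripper_force: 29.9
```

View pics/dn.png

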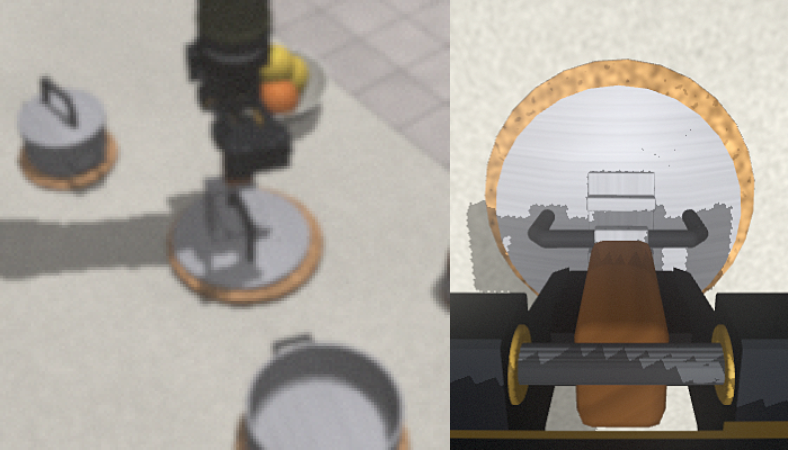

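The lid lies flat and centred on the trivet, and the lifter is free of the load. I slide it straight back out and stand it up.

```bash
python3 -m inch '[[[-0.5,0,0,0,0,0,255],[-1,0,0,0,0,0,255],[-1.5,0,0,0,0,0,255],[-1.5,0,0,0,0,0,255],[-1.5,0,0,0,0,0,255],[-2,0,0,0,0,0,255],[-2,0,0,0,0,0,255],[-2,0,0,0,0,0,255],[-2,0,0,0,0,0,255],[-2,0,0,0,0,0,255],[-2,0,0,0,0,0,255],[-1.3,0,0,0,0,0,255],[-0.7,0,0,0,0,0,255],[0,0,0,0,0,0,255]]]'
python3 -m inch '[[[0,0,0.8,0,0,0,255],[0,0,1.4,0,0,0,255],[0,0,1,0,0,0,255],[0,0,0.5,0,0,0,255],[0,0,0.3,0,0,0,255],[0,0,0.2,0,0,0,255],[0,0,0.1,0,0,0,255],[0,0,0,0,0,0,255],[0,0,0,0,0,0,255]]]'
```

```text
clock: 19.6
eef_pos: [0.4651, 0.0786, 0.1394]
tcp_rot: [-3.141, -0.0, -0.374]
wrist_force: [0.3, 0.1, -2.6]
width: 0.0256
gripper_force: 29.9
clock: 20.72
eef_pos: [0.4651, 0.0785, 0.0963]
tcp_rot: [-3.141, -0.0, -0.375]
wrist_force: [-0.9, -0.2, -2.6]
width: 0.026
gripper_force: 29.9
```

```bash
python3 -m inch '[[[0,0,0.1,0,0,0,255],[0,0,0.05,0,0,0,255],[0,0,0,0,0,0,255],[0,0,0,0,0,0,255],[0,0,0,0,0,0,255]]]'
```

```text
clock: 21.35
eef_pos: [0.4653, 0.0785, 0.095]
tcp_rot: [-3.141, -0.001, -0.375]
wrist_force: [0.1, 0.3, 5.2]
width: 0.0259
gripper_force: 29.9
```

Firm contact. I release slowly and rise straight up.

```bash
python3 -m inch '[[[0,0,0,0,0,0,150],[0,0,0,0,0,0,100],[0,0,0,0,0,0,0],[0,0,0,0,0,0,0],[0,0,0,0,0,0,0],[0,0,0,0,0,0,0],[0,0,-1,0,0,0,0],[0,0,-3,0,0,0,0],[0,0,-4,0,0,0,0],[0,0,-4,0,0,0,0],[0,0,-3,0,0,0,0],[0,0,0,0,0,0,0],[0,0,0,0,0,0,0]]]'
python3 - <<'E'
from h import *
w=imaging.capture('wrist')[:,:,::-1];s=imaging.capture('side')[:,:,::-1]
a=cv2.resize(s[80:250,180:390],(480,389),interpolation=3)
b=cv2.resize(w[:,150:470],(311,389));cv2.imwrite('pics/end.png',np.clip(np.hstack([a,b])*1.4,0,255).astype('uint8'))
E
```

```text
clock: 22.98
eef_pos: [0.4643, 0.0788, 0.2443]
tcp_rot: [3.142, 0.001, -0.374]
wrist_force: [-0.4, 0.0, 0.0]
width: 0.088
gripper_force: 0.0
```

View pics/end.png

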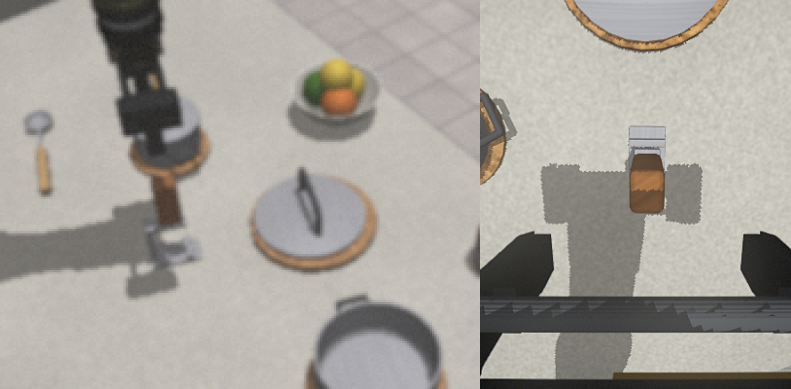

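The lifter stands upright on the bare worktop, and the lid lies flat and centred on the trivet. The small lid is untouched.

```bash
python3 -c "
from bench import close_job
print(close_job())"
```

```text
the job is handed in; nothing more can be done
None
```

The job is handed in at about 23 s: the large lid lies flat and centred on the cork trivet, the lifter stands upright on the bare worktop clear of it, and the smaller lid was left where it was. No verdict was returned; this is from the last pictures.

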